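Take the sole foot off the lasting jack and rack it

ROBOT

A 6-joint arm with a two-finger parallel gripper is mounted at the origin on the work surface. World frame = base frame: x ahead of the robot, y to its left, z up, the work surface at z = 0. Lengths are in m, angles in rad, forces in N, time in s.
With the tool pointing down it reaches from about 0.25 to 0.85 m from the base axis. Payload 12.5 kg.
Tool frame: the origin (TCP) lies between the finger pads; the fingertips stand 14 mm ahead of it and the grasp point (between the pads) lies 5 mm behind it (robot.tip_extent is the distance from the TCP to the fingertips, in m); z points along the fingers, y is the line along which they close (so a half turn about z gives the same grasp; the last joint's range is limited). The gripper opens to 93 mm and grips with 3 to 60 N. Pads are 15 mm wide; open, the fingers measure 128 mm over their backs; the gripper's body (75 mm by 188 mm) begins 65 mm behind the grasp point.
Start: joints at [1.176, 0.351, 1.652, -0, 1.139, -0.085], TCP at [0.168, 0.524, 0.233] pointing down, gripper open.
Joint ranges: [-2.75, 2.75], [-0.79, 2.1], [0.01, 2.65], [-1.57, 4.71], [0.07, 3.14], [-2.87, 2.87]. Speed limits (rad/s): [2.22, 2.22, 2.79, 3.14, 3.14, 3.14].

INTERFACE

Orientations are given as [roll, pitch, yaw] about the fixed x, y, z axes, in that order (R = Rz(yaw) Ry(pitch) Rx(roll)).
In Python, from cell import telemetry, eyes, robot gives the robot as it stands.
- The arm moves only by the tool play_rows, never from a script. Its argument "deltas" is a list of rows, each an object of numbers: "x", "y", "z": the shift along the tool's x, y, z in mm; "wx", "wy", "wz": the turn, a rotation vector about the tool's x, y, z in rad; "gripper": the closure, from -1 (fully open) to 1 (shut). In form: [{"x": .., "y": .., "z": .., "wx": .., "wy": .., "wz": .., "gripper": ..}, ...]. A call has 1 to 20 rows; each row is the pose to reach, as a shift and turn from the pose commanded when the call began, along the tool's axes at that moment; what a row does not reach only later rows make up. A row lasts 1/12 s, in which the tool goes at most 41.7 mm and 7.16 degrees, less where a joint would pass 70% of its speed; a pose out of reach is approached as far as the arm can. A call with a gripper value outside its range is refused whole. The fingers move at their own pace and stop on an object; the grip force is fixed at half the most. Time passes only in rows, so rows that repeat a pose let the fingers close. It gives the time, the measured TCP pose, the force, the opening and the grip force at its end, in the units of the state.
- telemetry.read_state(): the state, without advancing time (a new reading comes with each control period).
- eyes.grab_frame(name): name is "side" or "top" or "wrist"; returns a dict with "img" (400x640x3 uint8, red, green, blue), "mtx" (3x3 intrinsics, pixels), "cam_to_world" (4x4, takes a point from camera to world coordinates). Camera axes: x right, y down, z forward; pixel columns grow to the right and rows downward; lengths in m; the calibration is good to about 2 mm. The wrist camera is an equidistant fisheye: a pixel r from the principal point sees the ray r / f radians off the axis. A picture is of the moment at which its call begins. There is no depth.
- robot.finish_job(): hands the job in; it is judged then, once.
The state is a dict: "t": time; "q": joint angles; "qd": joint speeds; "tau": joint torques, N m; "position": TCP position; "ee_rot": TCP orientation; "ft_force": force on the tool from outside, world axes, zero at the start; "torque": the same for the moment, N m; "gripper_width": opening from 0.0 (shut) to 1.0 (fully open); "finger_force": force on a finger pad.
Only numpy, scipy, OpenCV 4.12 (cv2) and the standard library are available. Lean on these libraries where they do the work, as an engineer would, in place of code of your own. Each camera call takes 0.05 s, during which the arm holds its last target. There are 200 camera calls.

TASK

Take the sole-shaped foot off the lasting jack and stand it in the free hole of the wooden rack: push the jack's release button fully down (it stays down), turn the foot anticlockwise as far as it goes, lift it straight off, and set it down gently and upright in the hole with its flange resting on the wood. Work by feel - press, turn and lift gently and never force the bayonet - and leave everything else on the bench where it is.

Things in the scene. Friction and masses are not known exactly. Their poses are not given: they have to be found in the camera images.
- jack: Lasting jack, fixed: dark iron stand, 140 mm square base plate, post, round steel head 76 mm across. Its bayonet stands a load of 80 N. Origin: under the base plate, on the upright head axis. x points from the axis to the release boss, a 30 mm wide arm at 92 mm height reaching 83 mm out; z up.
- jack_seat (a point): Centre of the jack head's flat top, on the axis, 100 mm up. Below it a bayonet holds the foot by its crossbar, with 3 degrees of play. Freed, the foot turns anticlockwise, dragging on a leaf spring (under 0.3 Nm), to a hard end stop 47 to 80 degrees on: the wear ring's setting differs and only feel tells it. It lifts only at the stop or up to 3 degrees short of it.
- release_top (a point): Centre of the release button's top: steel button 20 mm across, standing up from the boss on the jack's arm, 68 mm from the jack axis along the jack's x; top 105 mm above the bench when up, 96 mm when down (boss top at 92 mm). Pressed straight down.
- release (a joint): Travel of the release button: 0 up (foot locked), 0.009 m fully down against its stop. Stiff by friction, about 5 N, no spring: it stays where it is pushed. From 0.0075 m down the foot is free to turn.
- foot: Sole-shaped aluminium foot, 0.45 to 0.7 kg, seated on the jack. Origin: on its axis, underside of its 62 mm round flange. x to the toe, z up. Sole plate 196 x 66 mm, from 30 to 52 mm above the origin, toe at x +116 mm, heel at -80; over the axis its waist has flat parallel sides 44 mm apart (y +-22 mm, x +-26 mm), the place to grip. Neck 34 mm thick.
- rack: Wooden rack block, fixed, 100 x 270 x 48 mm high, with two round upright holes 140 mm apart along its y. The hole on its +y side is free, the one on -y holds the heel foot. Origin: centre of its underside; z up.
- rack_hole0 (a point): Centre of the mouth of the rack's free hole, 48 mm above the bench: 51 mm across, 38 mm deep. Below its flange the foot has a stub 30 mm thick reaching 18 mm down, with a crossbar 44 mm long along the foot's y, 12 mm wide, 10 to 16 mm under the flange. The flange rests on the wood; any yaw will do.
- heel_foot: Bystander, leave it. Small heel-shaped aluminium foot, 65 x 58 mm, standing loose in the rack's other hole; its top is 100 mm above the bench. Origin: on its axis, underside of its flange.
- awl: Bystander, leave it. Awl with a wooden handle, 132 mm long, 30 mm thick, lying along its x. Origin: middle of its length, on the bench.
- polish_tin: Bystander, leave it. Flat round black tin, 75 mm across, 25 mm high. Origin: centre of its underside.
- shine_brush: Bystander, leave it. Wooden shoe brush, 150 mm along its x, 50 mm wide, 44 mm high. Origin: centre of its underside.
- shoe_hammer: Bystander, leave it. Shoemaker's hammer, 225 mm along its x with the head at +x, about 26 mm high. Origin: on the handle, at bench level.
- rubber_heel0: Bystander, leave it. D-shaped black rubber heel piece, 62 x 60 mm, 9 mm thick. Origin: centre of its underside.
- rubber_heel1: Bystander, leave it. Another D-shaped black rubber heel piece, 62 x 60 mm, 9 mm thick. Origin: centre of its underside.
- tack_dish: Bystander, leave it. Round steel dish of tacks, 76 mm across, 22 mm high. Origin: centre of its underside.
Not all that is in view belongs to the job. What is meant by the jack is not red, and is the larger of those in its own colour.

How it is judged:
On the way, in this order (a step that is already met when the one before it is completed fails the run):
1. the release button is pushed fully down while the foot is still seated on the jack (value of joint release above 0.0075 m and z of foot in the frame of jack_seat below 0.004 m), for 0.2 s.
2. the foot is turned (by 40 degrees or more) while still seated on the jack (angle between the x axis of foot and the x axis of jack, either way round below 0.87 rad and distance between foot and jack_seat below 0.005 m), for 0.1 s.
3. the foot is lifted clear of the jack head (z of foot in the frame of jack_seat above 0.025 m), for 0.1 s.
At the end, for the whole second after the job is handed in: The foot stands upright (within 0.06 rad) and at rest in the rack's free hole, its axis within 6 mm of the hole's centre and its flange on the wood (within 3 mm); the release is still down (at least 7.5 mm) (horizontal distance between foot and rack_hole0 below 0.006 m and z of foot in the frame of rack_hole0 between -0.003 and 0.003 m and angle between foot's own z axis and vertical below 0.06 rad and linear speed of foot below 0.02 m/s and angular speed of foot below 0.1 rad/s and value of joint release above 0.0075 m); the robot touches nothing.
It fails at once if the foot is forced against the jack with more than 80 N (contact force between foot and jack above 80 N).
It fails at once if the release button is pushed with more than 50 N (contact force between the fingers and jack above 50 N).
It fails at once if the foot is dropped or pressed on the rack with more than 50 N (contact force between foot and rack above 50 N).
It fails at once if a bystander is moved by more than 25 mm (distance of any of heel_foot, awl, polish_tin, shine_brush, shoe_hammer, rubber_heel0, rubber_heel1, tack_dish from where it was at the start of the episode above 0.025 m).
It also fails if it takes over 72 s, if anything falls off the work surface, if the arm or the gripper's body presses on something with over 40 N, if the wrist force passes 120 N, or if a joint passes its speed limit or range.

## Working session

There is one attempt and no reset: what is moved stays moved. The work goes in short steps, Python scripts to look and compute and a tool call to move; the robot and the scene stay as the last step left them, time stands still between calls to the robot, and variables do not carry over. Pictures are saved under pics/ and viewed, at most 10 in all, crops included, and the job is handed in when it is done.

Besides the shell and the picture viewer there is one more tool, called after "Emit:" as name(argument=value, ...), one argument or row to a line, values as JSON. play_rows: Moves the arm, as the interface text tells. Its arguments: {"type":"object","properties":{"deltas":{"type":"array","items":{"type":"object","properties":{"x":{"type":"number"},"y":{"type":"number"},"z":{"type":"number"},"wx":{"type":"number"},"wy":{"type":"number"},"wz":{"type":"number"},"gripper":{"type":"number"}}}}},"required":["deltas"]}

```bash
mkdir -p pics
python3 - <<'E'
from cell import telemetry, eyes, robot
import cv2,numpy as np
for n in ("top","side"):
    f=eyes.grab_frame(n); cv2.imwrite(f"pics/{n}0.png",f["img"][:,:,::-1]); np.savez(f"{n}0.npz",**f)
    print(n,f["mtx"].round(1).tolist(),f["cam_to_world"].round(3).tolist())
print(telemetry.read_state())
E
```

```text
top [[405.5, 0.0, 317.0], [0.0, 405.5, 193.4], [0.0, 0.0, 1.0]] [[0.025, -0.996, 0.085, 0.413], [-0.999, -0.028, -0.03, -0.072], [0.033, -0.084, -0.996, 1.075], [0.0, 0.0, 0.0, 1.0]]
side [[448.8, 0.0, 311.5], [0.0, 448.8, 207.6], [0.0, 0.0, 1.0]] [[0.776, -0.334, 0.535, -0.204], [-0.631, -0.4, 0.665, -1.003], [-0.008, -0.853, -0.521, 0.789], [0.0, 0.0, 0.0, 1.0]]
{'t': 0.1, 'q': array([ 1.17641106e+00,  3.51167500e-01,  1.65233286e+00,  6.01309143e-06,
        1.13909940e+00, -8.46080675e-02]), 'qd': array([ 0.00066931, -0.00162252, -0.00132257, -0.00015931, -0.00119499,
       -0.001616  ]), 'tau': array([ 1.19125747e-03, -4.98032641e+01, -2.85702485e+01,  6.99621183e-02,
        2.39123439e-02, -1.00938353e-04]), 'position': array([0.1675349 , 0.52356547, 0.23217374]), 'ee_rot': array([-3.14058961e+00, -9.05473973e-05,  2.83181289e+00]), 'ft_force': array([-1.20178381,  0.04293091,  0.05354823]), 'torque': array([-0.02824588,  0.03455805, -0.02595387]), 'finger_force': 0.0, 'gripper_width': 1.0010236073702805}
```

View pics/top0.png

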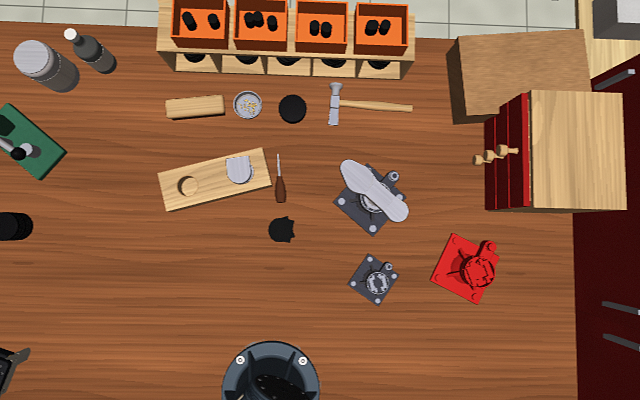

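View pics/side0.png

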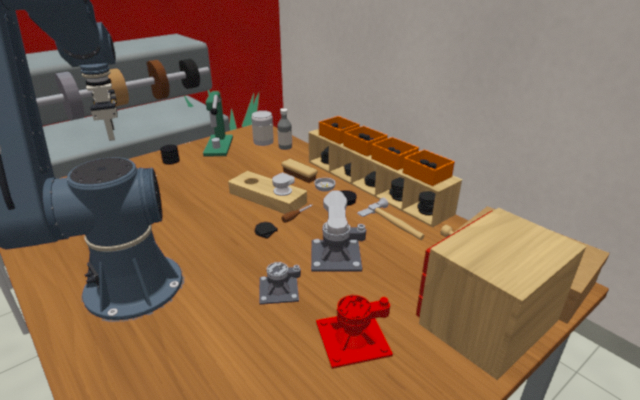

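The top view shows the dark jack with its foot at about (375,195) and the release at about (393,176). The rack's free hole is at about (188,186). The small dark jack at (375,280) and the red jack are decoys. I'll zoom in on the jack and rack.

```bash
cat > h.py <<'E'
import numpy as np,cv2
def ray(f,px):
    K=f["mtx"];T=f["cam_to_world"]
    px=np.atleast_2d(px).astype(float)
    d=np.c_[(px[:,0]-K[0,2])/K[0,0],(px[:,1]-K[1,2])/K[1,1],np.ones(len(px))]@T[:3,:3].T
    return T[:3,3],d
def onz(f,px,z):
    o,d=ray(f,px); return o+d*((z-o[2])/d[:,2])[:,None]
def proj(f,P):
    T=np.linalg.inv(f["cam_to_world"]);P=np.atleast_2d(P)
    c=P@T[:3,:3].T+T[:3,3]; return (c@f["mtx"].T)[:,:2]/c[:,2:]
E
python3 - <<'E'
import numpy as np,cv2
from h import *
f=dict(np.load("top0.npz")); im=f["img"][:,:,::-1]
a=cv2.resize(im[140:250,320:430],None,fx=5,fy=5,interpolation=2)
cv2.imwrite("pics/jack0.png",a)
hsv=cv2.cvtColor(np.ascontiguousarray(im),cv2.COLOR_BGR2HSV)
m=((hsv[...,1]<45)&(hsv[...,2]>135)).astype(np.uint8)
n,l,s,c=cv2.connectedComponentsWithStats(m)
for i in range(1,n):
    if s[i,4]>150: print(i,s[i],c[i].round(1))
print(im[185,360],im[200,385],im[176,393],im[188,188],im[178,165])
E
```

```text
1 [   0    0  159   27 3621] [82.3 11.7]
4 [ 324    0  252   39 5645] [483.8  15.7]
5 [617   0  23  23 518] [628.2  10.9]
7 [  13   40   39   36 1041] [31.8 57.3]
14 [330  82  12  26 192] [335.   94.7]
15 [233  91  29  28 442] [247.1 105.1]
20 [226 156  28  27 589] [238.8 168.8]
21 [ 340  159   69   63 1741] [373.4 189.6]
[195 183 184] [199 187 190] [64 56 56] [130 179 216] [126 176 213]
```

View pics/jack0.png

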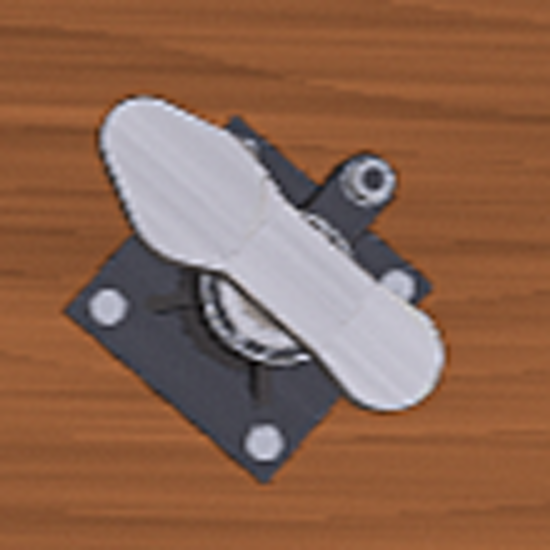

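The crop shows the toe at upper left (crop ~(110,130)) and the heel at lower right (~(430,380)). The button is at crop (372,180), and the bolts and plate corners are visible. Next I'll compute the geometry and look at the rack hole.

Run:
```python
import numpy as np,cv2
from h import *
f=dict(np.load("top0.npz")); im=np.ascontiguousarray(f["img"][:,:,::-1])
up=lambda u,x0,y0,s:(np.atleast_2d(u)+.5)/s-.5+[x0,y0]
hsv=cv2.cvtColor(im,cv2.COLOR_BGR2HSV)
# foot
big=cv2.resize(im,None,fx=4,fy=4,interpolation=cv2.INTER_CUBIC); hb=cv2.cvtColor(big,cv2.COLOR_BGR2HSV)
m=((hb[...,1]<45)&(hb[...,2]>135)).astype(np.uint8)
m=cv2.morphologyEx(m,cv2.MORPH_OPEN,np.ones((21,21)))
n,l,s,c=cv2.connectedComponentsWithStats(m)
i=l[4*185,4*360]; cn=max(cv2.findContours((l==i).astype(np.uint8),0,1)[0],key=len)[:,0]
P=onz(f,up(cn,0,0,4),.152)[:,:2]
r=cv2.minAreaRect((P*1000).astype(np.float32)); print("rect",r)
b=cv2.boxPoints(r)
e=[(b[0]+b[1])/2,(b[1]+b[2])/2,(b[2]+b[3])/2,(b[3]+b[0])/2]
k=0 if np.linalg.norm(e[0]-e[2])>np.linalg.norm(e[1]-e[3]) else 1
A,B=e[k],e[k+2]; toe,heel=(A,B) if A[1]>B[1] else (B,A)
d=(toe-heel)/np.linalg.norm(toe-heel)
print("toe",toe,"heel",heel,"len",np.linalg.norm(toe-heel),"yaw",np.degrees(np.arctan2(d[1],d[0])),"axis",heel+80*d,toe-116*d)
# waist points: width at slices near axis
nrm=np.array([-d[1],d[0]]); Q=P*1000-(heel+80*d); a=Q@d; w=Q@nrm
for t in (-20,-10,0,10,20):
    q=w[abs(a-t)<2]; print(t,q.max().round(1),q.min().round(1))
for z in (.105,.1): print("button",z,onz(f,up([372,180],320,140,5),z))
c=up([[237,117],[65,310],[267,482],[430,290]],320,140,5)
C=onz(f,c,.01); print("plate",C.round(4).tolist(),C.mean(0), np.linalg.norm(np.diff(C[[0,1,2,3,0]],axis=0),axis=1))
cv2.imwrite("pics/rack0.png",cv2.resize(im[140:220,150:280],None,fx=6,fy=6,interpolation=2))
```

```text
rect ((504.31195068359375, -230.79220581054688), (194.0480499267578, 64.56815338134766), 54.700618743896484)
toe [ 560.37714 -151.60664] heel [ 448.24673 -309.97778] len 194.04805 yaw 54.70063 axis [ 494.4746  -244.68628] [ 493.34668 -246.27934]
-20 25.6 -17.5
-10 24.8 -20.6
0 23.7 -20.5
10 23.2 -21.1
20 22.1 -21.4
button 0.105 [[ 0.5437274  -0.28741573  0.105     ]]
button 0.1 [[ 0.54440321 -0.2885263   0.1       ]]
plate [[0.5882, -0.2358, 0.01], [0.4827, -0.1463, 0.01], [0.3952, -0.2545, 0.01], [0.4987, -0.3401, 0.01]] [ 0.49119468 -0.24417297  0.01      ] [0.13837484 0.13919887 0.13426539 0.13743963]
```

View pics/rack0.png

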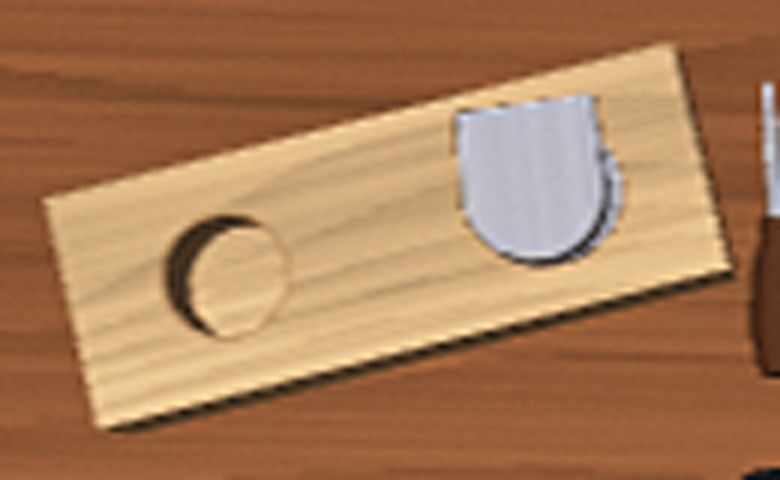

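The rack crop shows the hole mouth centred at crop (228,276), with top corners at (43,200), (672,43), (732,270) and (98,428). The sole is asymmetric: the waist slopes put the foot yaw near 50°, which is 90° from the jack's x at −40°. I'll refine that and compute the hole position.

```bash
cat >> h.py <<'E'
def go(pos,yaw,st):
    "tool-axis delta from state to pos (m), yaw (deg), tool down"
    y=st["ee_rot"][2]; d=(np.array(pos)-st["position"])*1000
    w=-((np.radians(yaw)-y+np.pi)%(2*np.pi)-np.pi)
    print("x %.1f y %.1f z %.1f wz %.3f"%(d[0]*np.cos(y)+d[1]*np.sin(y),d[0]*np.sin(y)-d[1]*np.cos(y),-d[2],w),"| at",st["position"].round(4),st["ee_rot"].round(4),"F",st["ft_force"].round(1),"T",st["torque"].round(2),"t",round(st["t"],2),"w",round(st["gripper_width"],3))
E
python3 - <<'E'
import numpy as np,cv2
from h import *
from cell import telemetry
f=dict(np.load("top0.npz")); im=np.ascontiguousarray(f["img"][:,:,::-1])
up=lambda u,x0,y0,s:(np.atleast_2d(u)+.5)/s-.5+[x0,y0]
big=cv2.resize(im,None,fx=4,fy=4,interpolation=cv2.INTER_CUBIC); hb=cv2.cvtColor(big,cv2.COLOR_BGR2HSV)
m=((hb[...,1]<45)&(hb[...,2]>135)).astype(np.uint8)
m=cv2.morphologyEx(m,cv2.MORPH_OPEN,np.ones((21,21)))
n,l,s,c=cv2.connectedComponentsWithStats(m)
i=l[4*185,4*360]; cn=max(cv2.findContours((l==i).astype(np.uint8),0,1)[0],key=len)[:,0]
P=onz(f,up(cn,0,0,4),.152)[:,:2]*1000
yaw=50.;ax=np.array([494.,-245.])
for _ in range(4):
    d=np.array([np.cos(np.radians(yaw)),np.sin(np.radians(yaw))]);nr=np.array([-d[1],d[0]])
    Q=P-ax;a=Q@d;w=Q@nrm if 0 else Q@nr
    s=abs(a)<22;u=np.polyfit(a[s&(w>0)],w[s&(w>0)],1);v=np.polyfit(a[s&(w<0)],w[s&(w<0)],1)
    print("yaw",yaw,"axis",ax,"lines",u,v,"x ext",a.min(),a.max())
    yaw+=np.degrees((u[0]+v[0])/2); ax=ax+nr*(u[1]+v[1])/2+d*((a.max()-116)+(a.min()+80))/2
print("hole",onz(f,up([228,276],150,140,6),.048))
R=onz(f,up([[43,200],[672,43],[732,270],[98,428]],150,140,6),.048)
print("rack",R.round(4).tolist(),np.linalg.norm(np.diff(R[[0,1,2,3,0]],axis=0),axis=1),R.mean(0))
yv=(R[0]+R[3]-R[1]-R[2])/2;yv/=np.linalg.norm(yv);print("hole from rack",R.mean(0)+.07*yv,yv)
st=telemetry.read_state(); go([.545,-.288,.16],140,st)
# axis check with side view: predicted projections
g=dict(np.load("side0.npz")); print("side hole px",proj(g,[R.mean(0)+.07*yv,[.545,-.288,.105],[.494,-.245,.1]]))
E
```

```text
yaw 50.0 axis [ 494. -245.] lines [-1.20152054e-03  2.34482144e+01] [-1.73938546e-02 -1.97620258e+01] x ext -79.77350695451393 114.55894745897396
yaw 49.46728174417248 axis [ 492.19775597 -244.28048511] lines [8.09439068e-03 2.16065419e+01] [-9.78525582e-03 -2.15956781e+01] x ext -79.14969633779104 115.13246566956457
yaw 49.41884202593703 axis [ 492.18802859 -244.28350297] lines [8.93970696e-03 2.16011958e+01] [-8.94286810e-03 -2.16008517e+01] x ext -79.13923388265843 115.13752198250572
yaw 49.41875146567867 axis [ 492.18734111 -244.28404114] lines [8.94128732e-03 2.16010164e+01] [-8.94129323e-03 -2.16010158e+01] x ext -79.13837442605839 115.13837120202989
hole [[0.51053632 0.22325029 0.048     ]]
rack [[0.5404, 0.3018, 0.048], [0.6156, 0.0412, 0.048], [0.5192, 0.0124, 0.048], [0.4453, 0.2736, 0.048]] [0.27123759 0.10064717 0.27146518 0.09915343] [0.53011816 0.15726888 0.048     ]
hole from rack [0.51088855 0.2245758  0.048     ] [-0.27470867  0.96152751  0.        ]
x -606.9 y -657.9 z 72.2 wz 0.388 | at [0.1675 0.5236 0.2322] [-3.1406e+00 -1.0000e-04  2.8318e+00] F [-1.2  0.   0.1] T [-0.03  0.03 -0.03] t 0.1 w 1.001
side hole px [[250.89210009 179.88783413]
 [360.85555519 224.80704354]
 [336.49593371 226.24535851]]
```

Emit:
play_rows(
  deltas=[
    {"x": -607, "y": -657, "z": 0, "wz": 0.392, "gripper": 1},
    {"x": -607, "y": -657, "z": 0, "wz": 0.392, "gripper": 1},
    {"x": -607, "y": -657, "z": 0, "wz": 0.392, "gripper": 1},
    {"x": -607, "y": -657, "z": 0, "wz": 0.392, "gripper": 1},
    {"x": -607, "y": -657, "z": 0, "wz": 0.392, "gripper": 1},
    {"x": -607, "y": -657, "z": 0, "wz": 0.392, "gripper": 1},
    {"x": -607, "y": -657, "z": 0, "wz": 0.392, "gripper": 1},
    {"x": -607, "y": -657, "z": 0, "wz": 0.392, "gripper": 1},
    {"x": -607, "y": -657, "z": 0, "wz": 0.392, "gripper": 1},
    {"x": -607, "y": -657, "z": 0, "wz": 0.392, "gripper": 1},
    {"x": -607, "y": -657, "z": 0, "wz": 0.392, "gripper": 1},
    {"x": -607, "y": -657, "z": 0, "wz": 0.392, "gripper": 1},
    {"x": -607, "y": -657, "z": 0, "wz": 0.392, "gripper": 1},
    {"x": -607, "y": -657, "z": 0, "wz": 0.392, "gripper": 1},
    {"x": -607, "y": -657, "z": 0, "wz": 0.392, "gripper": 1},
    {"x": -607, "y": -657, "z": 0, "wz": 0.392, "gripper": 1},
    {"x": -607, "y": -657, "z": 0, "wz": 0.392, "gripper": 1},
    {"x": -607, "y": -657, "z": 0, "wz": 0.392, "gripper": 1},
    {"x": -607, "y": -657, "z": 0, "wz": 0.392, "gripper": 1},
    {"x": -607, "y": -657, "z": 0, "wz": 0.392, "gripper": 1},
  ],
)

```text
invalid input
```

Run:
```python
from h import *
from cell import telemetry
go([.544,-.2885,.140],139.4,telemetry.read_state())
```

```text
x -606.1 y -658.6 z 92.2 wz 0.399 | at [0.1675 0.5236 0.2322] [-3.1406e+00 -1.0000e-04  2.8318e+00] F [-1.2  0.   0.1] T [-0.03  0.03 -0.03] t 0.1 w 1.001
```

Emit:
play_rows(
  deltas=[
    {"x": -28, "y": -30, "z": 0, "wx": 0, "wy": 0, "wz": 0.02, "gripper": 1},
  ],
)

```text
t: 0.18
position: [0.184, 0.4895, 0.2322]
ee_rot: [3.14, -0.001, 2.815]
ft_force: [0.4, 0.7, 0.6]
gripper_width: 0.967
finger_force: 0.0
```

Emit:
play_rows(
  deltas=[
    {"x": -570, "y": -640, "z": 0, "wx": 0, "wy": 0, "wz": 0.38, "gripper": 1},
    {"x": -570, "y": -640, "z": 0, "wx": 0, "wy": 0, "wz": 0.38, "gripper": 1},
    {"x": -570, "y": -640, "z": 0, "wx": 0, "wy": 0, "wz": 0.38, "gripper": 1},
    {"x": -570, "y": -640, "z": 0, "wx": 0, "wy": 0, "wz": 0.38, "gripper": 1},
    {"x": -570, "y": -640, "z": 0, "wx": 0, "wy": 0, "wz": 0.38, "gripper": 1},
    {"x": -570, "y": -640, "z": 0, "wx": 0, "wy": 0, "wz": 0.38, "gripper": 1},
    {"x": -570, "y": -640, "z": 0, "wx": 0, "wy": 0, "wz": 0.38, "gripper": 1},
    {"x": -570, "y": -640, "z": 0, "wx": 0, "wy": 0, "wz": 0.38, "gripper": 1},
    {"x": -570, "y": -640, "z": 0, "wx": 0, "wy": 0, "wz": 0.38, "gripper": 1},
    {"x": -570, "y": -640, "z": 0, "wx": 0, "wy": 0, "wz": 0.38, "gripper": 1},
    {"x": -570, "y": -640, "z": 0, "wx": 0, "wy": 0, "wz": 0.38, "gripper": 1},
    {"x": -570, "y": -640, "z": 0, "wx": 0, "wy": 0, "wz": 0.38, "gripper": 1},
    {"x": -570, "y": -640, "z": 0, "wx": 0, "wy": 0, "wz": 0.38, "gripper": 1},
    {"x": -570, "y": -640, "z": 0, "wx": 0, "wy": 0, "wz": 0.38, "gripper": 1},
    {"x": -570, "y": -640, "z": 0, "wx": 0, "wy": 0, "wz": 0.38, "gripper": 1},
    {"x": -570, "y": -640, "z": 0, "wx": 0, "wy": 0, "wz": 0.38, "gripper": 1},
  ],
)

```text
t: 1.52
position: [0.4436, -0.1302, 0.2325]
ee_rot: [3.142, -0.0, 2.431]
ft_force: [0.8, 0.8, 0.6]
gripper_width: 0.003
finger_force: 0.0
```

Run:
```python
from h import *
from cell import telemetry
go([.544,-.2885,.232],139.4,telemetry.read_state())
```

```text
x -179.4 y -54.6 z 0.5 wz -0.002 | at [ 0.4436 -0.1302  0.2325] [ 3.1416e+00 -2.0000e-04  2.4312e+00] F [0.8 0.8 0.6] T [-0.04 -0.07 -0.04] t 1.52 w 0.003
```

Emit:
play_rows(
  deltas=[
    {"x": -179, "y": -55, "z": 0, "wx": 0, "wy": 0, "wz": 0, "gripper": 1},
    {"x": -179, "y": -55, "z": 0, "wx": 0, "wy": 0, "wz": 0, "gripper": 1},
    {"x": -179, "y": -55, "z": 0, "wx": 0, "wy": 0, "wz": 0, "gripper": 1},
    {"x": -179, "y": -55, "z": 0, "wx": 0, "wy": 0, "wz": 0, "gripper": 1},
    {"x": -179, "y": -55, "z": 0, "wx": 0, "wy": 0, "wz": 0, "gripper": 1},
    {"x": -179, "y": -55, "z": 0, "wx": 0, "wy": 0, "wz": 0, "gripper": 1},
    {"x": -179, "y": -55, "z": 0, "wx": 0, "wy": 0, "wz": 0, "gripper": 1},
  ],
)

```text
t: 2.1
position: [0.5431, -0.2867, 0.2316]
ee_rot: [-3.141, -0.002, 2.431]
ft_force: [-0.1, 0.5, -0.4]
gripper_width: 0.005
finger_force: 0.0
```

Run:
```python
from h import *
from cell import telemetry,eyes
s=telemetry.read_state()
go([.544,-.2885,.123],139.4,s)
f=eyes.grab_frame("wrist");np.savez("w0.npz",**f);cv2.imwrite("pics/w0.png",f["img"][:,:,::-1]);print(f["mtx"].round(1).tolist(),f["cam_to_world"].round(3).tolist())
```

```text
x -1.9 y -0.8 z 108.6 wz -0.002 | at [ 0.5431 -0.2867  0.2316] [-3.1414e+00 -1.6000e-03  2.4307e+00] F [-0.1  0.5 -0.4] T [-0.03  0.03  0.02] t 2.1 w 0.005
[[309.7, 0.0, 320.3], [0.0, 309.7, 198.8], [0.0, 0.0, 1.0]] [[0.652, 0.725, 0.221, 0.482], [0.758, -0.623, -0.19, -0.232], [-0.0, 0.292, -0.957, 0.385], [0.0, 0.0, 0.0, 1.0]]
```

View pics/w0.png

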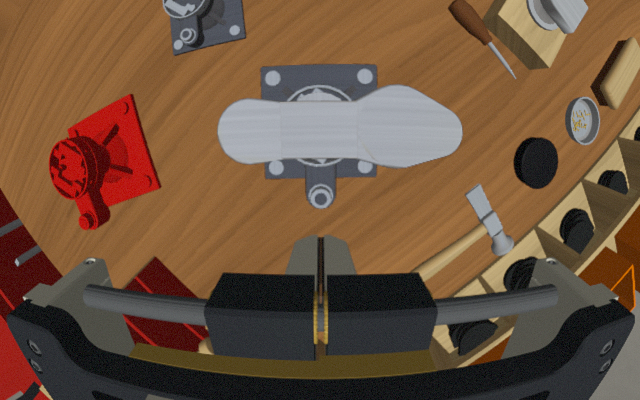

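The wrist view shows the button at about (320,195), directly ahead of the closed fingertips, and the foot waist centred at about (318,130). I'll check both points by ray casting.

```bash
cat >> h.py <<'E'
def fish(f,px,z):
    K=f["mtx"];T=f["cam_to_world"];px=np.atleast_2d(px).astype(float)
    v=(px-[K[0,2],K[1,2]])/K[0,0];r=np.linalg.norm(v,axis=1)[:,None]
    d=np.hstack([v/np.maximum(r,1e-9)*np.sin(r),np.cos(r)])@T[:3,:3].T
    o=T[:3,3];return o+d*((z-o[2])/d[:,2])[:,None]
E
python3 - <<'E'
from h import *
f=dict(np.load("w0.npz")); im=np.ascontiguousarray(f["img"][:,:,::-1])
print("button",fish(f,[320.2,194.5],.105),"tip",fish(f,[321,238],.218))
hb=cv2.cvtColor(cv2.resize(im,None,fx=4,fy=4,interpolation=2),cv2.COLOR_BGR2HSV)
m=((hb[...,1]<45)&(hb[...,2]>135)).astype(np.uint8);m=cv2.morphologyEx(m,cv2.MORPH_OPEN,np.ones((25,25)))
n,l,s,c=cv2.connectedComponentsWithStats(m);i=l[520,1280]
cn=max(cv2.findContours((l==i).astype(np.uint8),0,1)[0],key=len)[:,0]
P=fish(f,(cn+.5)/4-.5,.152)[:,:2]*1000
yaw=49.4;ax=np.array([492.2,-244.3])
for _ in range(4):
    t=np.radians(yaw);d=np.array([np.cos(t),np.sin(t)]);nr=np.array([-d[1],d[0]])
    Q=P-ax;a=Q@d;w=Q@nr;s=abs(a)<22
    u=np.polyfit(a[s&(w>0)],w[s&(w>0)],1);v=np.polyfit(a[s&(w<0)],w[s&(w<0)],1)
    print(yaw,ax,u,v,a.min(),a.max())
    yaw+=np.degrees((u[0]+v[0])/2);ax=ax+nr*(u[1]+v[1])/2+d*(a.max()-116+a.min()+80)/2
E
```

```text
button [[ 0.54343349 -0.28502221  0.105     ]] tip [[ 0.53912247 -0.28063831  0.218     ]]
49.4 [ 492.2 -244.3] [ 0.02655734 24.24572795] [ 7.25868965e-03 -2.24437164e+01] -77.28043482049216 116.21043016197471
50.36875800726938 [ 492.46927486 -242.60131796] [-1.48018459e-02  2.33419636e+01] [-9.48536851e-03 -2.33437499e+01] -78.79517496012976 114.65632088359551
49.67298056633105 [ 492.42567912 -242.65535797] [-7.43461521e-03  2.33400050e+01] [ 2.63218694e-03 -2.33394422e+01] -78.69231672480309 114.7930517476209
49.535401130632586 [ 492.4580599  -242.61677753] [-7.30510904e-03  2.33542645e+01] [ 5.03302238e-03 -2.33398059e+01] -78.73469856051597 114.7539890764069
```

Emit:
play_rows(
  deltas=[
    {"x": -1, "y": 0, "z": 40, "wx": 0, "wy": 0, "wz": 0, "gripper": 1},
    {"x": -1, "y": 0, "z": 75, "wx": 0, "wy": 0, "wz": 0, "gripper": 1},
    {"x": -1, "y": 0, "z": 95, "wx": 0, "wy": 0, "wz": 0, "gripper": 1},
    {"x": -1, "y": 0, "z": 105, "wx": 0, "wy": 0, "wz": 0, "gripper": 1},
    {"x": -1, "y": 0, "z": 108, "wx": 0, "wy": 0, "wz": 0, "gripper": 1},
    {"x": -1, "y": 0, "z": 108, "wx": 0, "wy": 0, "wz": 0, "gripper": 1},
  ],
)

```text
t: 2.65
position: [0.5442, -0.2864, 0.1252]
ee_rot: [3.142, 0.0, 2.432]
ft_force: [0.5, -0.1, 0.5]
gripper_width: 0.008
finger_force: 0.0
```

Emit:
play_rows(
  deltas=[
    {"x": 0, "y": 0, "z": 1, "wx": 0, "wy": 0, "wz": 0, "gripper": 1},
    {"x": 0, "y": 0, "z": 2, "wx": 0, "wy": 0, "wz": 0, "gripper": 1},
    {"x": 0, "y": 0, "z": 3, "wx": 0, "wy": 0, "wz": 0, "gripper": 1},
    {"x": 0, "y": 0, "z": 4, "wx": 0, "wy": 0, "wz": 0, "gripper": 1},
    {"x": 0, "y": 0, "z": 5, "wx": 0, "wy": 0, "wz": 0, "gripper": 1},
    {"x": 0, "y": 0, "z": 6, "wx": 0, "wy": 0, "wz": 0, "gripper": 1},
    {"x": 0, "y": 0, "z": 7, "wx": 0, "wy": 0, "wz": 0, "gripper": 1},
    {"x": 0, "y": 0, "z": 7, "wx": 0, "wy": 0, "wz": 0, "gripper": 1},
  ],
)

```text
t: 3.32
position: [0.5442, -0.287, 0.1178]
ee_rot: [3.142, 0.0, 2.432]
ft_force: [-1.0, -0.0, 2.7]
gripper_width: 0.003
finger_force: 1.5
```

Emit:
play_rows(
  deltas=[
    {"x": 0, "y": 0, "z": 1, "wx": 0, "wy": 0, "wz": 0, "gripper": 1},
    {"x": 0, "y": 0, "z": 2, "wx": 0, "wy": 0, "wz": 0, "gripper": 1},
    {"x": 0, "y": 0, "z": 3, "wx": 0, "wy": 0, "wz": 0, "gripper": 1},
    {"x": 0, "y": 0, "z": 4, "wx": 0, "wy": 0, "wz": 0, "gripper": 1},
    {"x": 0, "y": 0, "z": 5, "wx": 0, "wy": 0, "wz": 0, "gripper": 1},
    {"x": 0, "y": 0, "z": 5, "wx": 0, "wy": 0, "wz": 0, "gripper": 1},
  ],
)

```text
t: 3.82
position: [0.5442, -0.287, 0.1124]
ee_rot: [3.142, 0.0, 2.432]
ft_force: [1.3, -1.9, 1.6]
gripper_width: 0.007
finger_force: 1.0
```

Emit:
play_rows(
  deltas=[
    {"x": 0, "y": 0, "z": 0.5, "wx": 0, "wy": 0, "wz": 0, "gripper": 1},
    {"x": 0, "y": 0, "z": 1, "wx": 0, "wy": 0, "wz": 0, "gripper": 1},
    {"x": 0, "y": 0, "z": 1.5, "wx": 0, "wy": 0, "wz": 0, "gripper": 1},
    {"x": 0, "y": 0, "z": 2, "wx": 0, "wy": 0, "wz": 0, "gripper": 1},
    {"x": 0, "y": 0, "z": 2, "wx": 0, "wy": 0, "wz": 0, "gripper": 1},
  ],
)

```text
t: 4.23
position: [0.5442, -0.287, 0.1106]
ee_rot: [-3.142, 0.0, 2.432]
ft_force: [1.2, 0.2, 3.8]
gripper_width: 0.003
finger_force: 1.6
```

Emit:
play_rows(
  deltas=[
    {"x": 0, "y": 0, "z": 0.3, "wx": 0, "wy": 0, "wz": 0, "gripper": 1},
    {"x": 0, "y": 0, "z": 0.6, "wx": 0, "wy": 0, "wz": 0, "gripper": 1},
    {"x": 0, "y": 0, "z": 0.6, "wx": 0, "wy": 0, "wz": 0, "gripper": 1},
  ],
)

```text
t: 4.48
position: [0.5442, -0.287, 0.1103]
ee_rot: [3.142, 0.0, 2.432]
ft_force: [-0.3, -0.0, 7.2]
gripper_width: 0.005
finger_force: 3.2
```

Emit:
play_rows(
  deltas=[
    {"x": 0, "y": 0, "z": 0.3, "wx": 0, "wy": 0, "wz": 0, "gripper": 1},
    {"x": 0, "y": 0, "z": 0.3, "wx": 0, "wy": 0, "wz": 0, "gripper": 1},
  ],
)

```text
t: 4.65
position: [0.5442, -0.287, 0.1103]
ee_rot: [3.142, 0.0, 2.432]
ft_force: [-1.4, -0.4, 8.6]
gripper_width: 0.007
finger_force: 4.5
```

Emit:
play_rows(
  deltas=[
    {"x": 0, "y": 0, "z": 0.4, "wx": 0, "wy": 0, "wz": 0, "gripper": 1},
    {"x": 0, "y": 0, "z": 0.6, "wx": 0, "wy": 0, "wz": 0, "gripper": 1},
    {"x": 0, "y": 0, "z": 0.6, "wx": 0, "wy": 0, "wz": 0, "gripper": 1},
  ],
)

```text
t: 4.9
position: [0.5442, -0.287, 0.1102]
ee_rot: [3.142, 0.001, 2.432]
ft_force: [-3.4, 1.7, 14.5]
gripper_width: 0.007
finger_force: 7.1
```

Emit:
play_rows(
  deltas=[
    {"x": 0, "y": 0, "z": -30, "wx": 0, "wy": 0, "wz": 0, "gripper": 1},
    {"x": 0, "y": 0, "z": -70, "wx": 0, "wy": 0, "wz": 0, "gripper": 1},
    {"x": 0, "y": 0, "z": -100, "wx": 0, "wy": 0, "wz": 0.1, "gripper": -1},
    {"x": 20, "y": 0, "z": -100, "wx": 0, "wy": 0, "wz": 0.3, "gripper": -1},
    {"x": 50, "y": 0, "z": -100, "wx": 0, "wy": 0, "wz": 0.5, "gripper": -1},
    {"x": 67, "y": 0, "z": -100, "wx": 0, "wy": 0, "wz": 1.57, "gripper": -1},
    {"x": 67, "y": 0, "z": -100, "wx": 0, "wy": 0, "wz": 1.57, "gripper": -1},
    {"x": 67, "y": 0, "z": -100, "wx": 0, "wy": 0, "wz": 1.57, "gripper": -1},
    {"x": 67, "y": 0, "z": -100, "wx": 0, "wy": 0, "wz": 1.57, "gripper": -1},
    {"x": 67, "y": 0, "z": -100, "wx": 0, "wy": 0, "wz": 1.57, "gripper": -1},
    {"x": 67, "y": 0, "z": -100, "wx": 0, "wy": 0, "wz": 1.57, "gripper": -1},
    {"x": 67, "y": 0, "z": -100, "wx": 0, "wy": 0, "wz": 1.57, "gripper": -1},
    {"x": 67, "y": 0, "z": -100, "wx": 0, "wy": 0, "wz": 1.57, "gripper": -1},
    {"x": 67, "y": 0, "z": -100, "wx": 0, "wy": 0, "wz": 1.57, "gripper": -1},
    {"x": 67, "y": 0, "z": -100, "wx": 0, "wy": 0, "wz": 1.57, "gripper": -1},
    {"x": 67, "y": 0, "z": -100, "wx": 0, "wy": 0, "wz": 1.57, "gripper": -1},
  ],
)

```text
t: 6.23
position: [0.4929, -0.243, 0.2085]
ee_rot: [-3.14, 0.0, 0.858]
ft_force: [0.0, 0.0, 0.4]
gripper_width: 0.96
finger_force: 0.0
```

Run:
```python
from h import *
from cell import telemetry
go([.4923,-.2435,.137],49.5,telemetry.read_state())
```

```text
x -0.8 y -0.2 z 71.5 wz -0.006 | at [ 0.4929 -0.243   0.2085] [-3.1402e+00  2.0000e-04  8.5750e-01] F [0.  0.  0.4] T [-0.03  0.12 -0.01] t 6.23 w 0.96
```

Emit:
play_rows(
  deltas=[
    {"x": -0.6, "y": 0, "z": 30, "wx": 0, "wy": 0, "wz": -0.006, "gripper": -1},
    {"x": -0.6, "y": 0, "z": 55, "wx": 0, "wy": 0, "wz": -0.006, "gripper": -1},
    {"x": -0.6, "y": 0, "z": 68, "wx": 0, "wy": 0, "wz": -0.006, "gripper": -1},
    {"x": -0.6, "y": 0, "z": 72, "wx": 0, "wy": 0, "wz": -0.006, "gripper": -1},
    {"x": -0.6, "y": 0, "z": 72, "wx": 0, "wy": 0, "wz": -0.006, "gripper": -1},
    {"x": -0.6, "y": 0, "z": 72, "wx": 0, "wy": 0, "wz": -0.006, "gripper": -1},
  ],
)

```text
t: 6.73
position: [0.4932, -0.2439, 0.1377]
ee_rot: [3.141, -0.0, 0.869]
ft_force: [0.7, 0.4, 0.6]
gripper_width: 1.0
finger_force: 0.0
```

Emit:
play_rows(
  deltas=[
    {"x": 0, "y": 0, "z": 0, "wx": 0, "wy": 0, "wz": 0, "gripper": -0.2},
    {"x": 0, "y": 0, "z": 0, "wx": 0, "wy": 0, "wz": 0, "gripper": 0},
    {"x": 0, "y": 0, "z": 0, "wx": 0, "wy": 0, "wz": 0, "gripper": 0.05},
    {"x": 0, "y": 0, "z": 0, "wx": 0, "wy": 0, "wz": 0, "gripper": 0.05},
    {"x": 0, "y": 0, "z": 0, "wx": 0, "wy": 0, "wz": 0, "gripper": 0.05},
  ],
)

```text
t: 7.15
position: [0.493, -0.2438, 0.1374]
ee_rot: [3.141, -0.0, 0.868]
ft_force: [0.5, 1.1, 1.5]
gripper_width: 0.693
finger_force: 0.0
```

Emit:
play_rows(
  deltas=[
    {"x": 0, "y": 0, "z": 0, "wx": 0, "wy": 0, "wz": 0, "gripper": 0.05},
    {"x": 0, "y": 0, "z": 0, "wx": 0, "wy": 0, "wz": 0, "gripper": 0.05},
    {"x": 0, "y": 0, "z": 0, "wx": 0, "wy": 0, "wz": 0, "gripper": 0.1},
    {"x": 0, "y": 0, "z": 0, "wx": 0, "wy": 0, "wz": 0, "gripper": 0.1},
    {"x": 0, "y": 0, "z": 0, "wx": 0, "wy": 0, "wz": 0, "gripper": 0.1},
  ],
)

```text
t: 7.57
position: [0.4935, -0.2442, 0.1374]
ee_rot: [3.14, -0.0, 0.868]
ft_force: [4.2, -3.8, -0.9]
gripper_width: 0.468
finger_force: 30.0
```

Emit:
play_rows(
  deltas=[
    {"x": 0, "y": 0, "z": 0, "wx": 0, "wy": 0, "wz": 0, "gripper": 0.3},
    {"x": 0, "y": 0, "z": 0, "wx": 0, "wy": 0, "wz": 0, "gripper": 0.3},
    {"x": 0, "y": 0, "z": 0, "wx": 0, "wy": 0, "wz": 0, "gripper": 0.3},
  ],
)

```text
t: 7.82
position: [0.4936, -0.2442, 0.1374]
ee_rot: [3.14, -0.0, 0.868]
ft_force: [5.7, -3.6, -1.1]
gripper_width: 0.47
finger_force: 30.0
```

Emit:
play_rows(
  deltas=[
    {"x": 0, "y": 0.6, "z": 0, "wx": 0, "wy": 0, "wz": -0.03, "gripper": 0.3},
    {"x": 0, "y": 0.6, "z": 0, "wx": 0, "wy": 0, "wz": -0.07, "gripper": 0.3},
    {"x": 0, "y": 0.6, "z": 0, "wx": 0, "wy": 0, "wz": -0.11, "gripper": 0.3},
    {"x": 0, "y": 0.6, "z": 0, "wx": 0, "wy": 0, "wz": -0.15, "gripper": 0.3},
  ],
)

```text
t: 8.15
position: [0.4936, -0.2439, 0.1373]
ee_rot: [3.141, -0.001, 1.019]
ft_force: [2.6, 1.2, 2.0]
gripper_width: 0.471
finger_force: 30.0
```

Run:
```python
from h import *
from cell import telemetry
go([.4923,-.2435,.137],90,telemetry.read_state())
```

```text
x -0.4 y -1.4 z 0.3 wz -0.552 | at [ 0.4936 -0.2439  0.1373] [ 3.1414e+00 -7.0000e-04  1.0192e+00] F [2.6 1.2 2. ] T [ 0.27 -0.07 -0.23] t 8.15 w 0.471
```

Emit:
play_rows(
  deltas=[
    {"x": 0, "y": 0, "z": 0, "wx": 0, "wy": 0, "wz": -0.05, "gripper": 0.3},
    {"x": 0, "y": 0, "z": 0, "wx": 0, "wy": 0, "wz": -0.1, "gripper": 0.3},
    {"x": 0, "y": 0, "z": 0, "wx": 0, "wy": 0, "wz": -0.15, "gripper": 0.3},
    {"x": 0, "y": 0, "z": 0, "wx": 0, "wy": 0, "wz": -0.2, "gripper": 0.3},
    {"x": 0, "y": 0, "z": 0, "wx": 0, "wy": 0, "wz": -0.25, "gripper": 0.3},
  ],
)

```text
t: 8.57
position: [0.4934, -0.2434, 0.1373]
ee_rot: [-3.141, -0.001, 1.27]
ft_force: [2.1, 3.8, 3.5]
gripper_width: 0.471
finger_force: 30.0
```

Run:
```python
from h import *
from cell import telemetry
go([.4923,-.2435,.137],90,telemetry.read_state())
```

```text
x -0.4 y -1.1 z 0.3 wz -0.301 | at [ 0.4934 -0.2434  0.1373] [-3.1410e+00 -1.3000e-03  1.2697e+00] F [2.1 3.8 3.5] T [ 0.75  0.1  -0.2 ] t 8.57 w 0.471
```

Emit:
play_rows(
  deltas=[
    {"x": 0, "y": 0, "z": 0, "wx": 0, "wy": 0, "wz": -0.05, "gripper": 0.3},
    {"x": 0, "y": 0, "z": 0, "wx": 0, "wy": 0, "wz": -0.1, "gripper": 0.3},
    {"x": 0, "y": 0, "z": 0, "wx": 0, "wy": 0, "wz": -0.15, "gripper": 0.3},
    {"x": 0, "y": 0, "z": 0, "wx": 0, "wy": 0, "wz": -0.2, "gripper": 0.3},
    {"x": 0, "y": 0, "z": 0, "wx": 0, "wy": 0, "wz": -0.25, "gripper": 0.3},
  ],
)

```text
t: 8.98
position: [0.4932, -0.2433, 0.1372]
ee_rot: [-3.141, -0.002, 1.52]
ft_force: [0.7, 4.7, 4.1]
gripper_width: 0.472
finger_force: 30.0
```

Run:
```python
from h import *
from cell import telemetry
go([.4923,-.2435,.137],90,telemetry.read_state())
```

```text
x -0.3 y -0.9 z 0.2 wz -0.051 | at [ 0.4932 -0.2433  0.1372] [-3.1408e+00 -1.7000e-03  1.5197e+00] F [0.7 4.7 4.1] T [ 0.7   0.19 -0.24] t 8.98 w 0.472
```

Emit:
play_rows(
  deltas=[
    {"x": 0.4, "y": 0, "z": -0.3, "wx": 0, "wy": 0, "wz": -0.03, "gripper": 0.3},
    {"x": 0.4, "y": 0, "z": -0.3, "wx": 0, "wy": 0, "wz": -0.06, "gripper": 0.3},
    {"x": 0.4, "y": 0, "z": -0.3, "wx": 0, "wy": 0, "wz": -0.09, "gripper": 0.3},
    {"x": 0.4, "y": 0, "z": -0.3, "wx": 0, "wy": 0, "wz": -0.12, "gripper": 0.3},
  ],
)

```text
t: 9.32
position: [0.4936, -0.243, 0.1373]
ee_rot: [3.141, -0.001, 1.639]
ft_force: [4.1, 3.0, -0.8]
gripper_width: 0.47
finger_force: 30.0
```

```bash
cat > s.py <<'E'
from h import *
from cell import telemetry
go([.4923,-.2435,.137],90,telemetry.read_state())
E
python3 s.py
```

```text
x -0.4 y -1.3 z 0.3 wz 0.068 | at [ 0.4936 -0.243   0.1373] [ 3.1412e+00 -1.3000e-03  1.6386e+00] F [ 4.1  3.  -0.8] T [ 0.53 -0.52 -0.25] t 9.32 w 0.47
```

Emit:
play_rows(
  deltas=[
    {"x": 0, "y": 0, "z": 0, "wx": 0, "wy": 0, "wz": -0.02, "gripper": 0.3},
    {"x": 0, "y": 0, "z": 0, "wx": 0, "wy": 0, "wz": -0.04, "gripper": 0.3},
    {"x": 0, "y": 0, "z": 0, "wx": 0, "wy": 0, "wz": -0.06, "gripper": 0.3},
  ],
)

```text
t: 9.57
position: [0.4935, -0.2431, 0.1373]
ee_rot: [3.141, -0.001, 1.699]
ft_force: [1.5, 3.1, -0.2]
gripper_width: 0.474
finger_force: 30.0
```

```bash
python3 s.py
```

```text
x -0.2 y -1.3 z 0.3 wz 0.128 | at [ 0.4935 -0.2431  0.1373] [ 3.1414e+00 -1.1000e-03  1.6985e+00] F [ 1.5  3.1 -0.2] T [ 0.39 -0.17 -0.05] t 9.57 w 0.474
```

Emit:
play_rows(
  deltas=[
    {"x": 0.2, "y": 0, "z": 0, "wx": 0, "wy": 0, "wz": -0.02, "gripper": 0.3},
    {"x": 0.2, "y": 0, "z": 0, "wx": 0, "wy": 0, "wz": -0.04, "gripper": 0.3},
    {"x": 0.2, "y": 0, "z": 0, "wx": 0, "wy": 0, "wz": -0.05, "gripper": 0.3},
  ],
)

```text
t: 9.82
position: [0.4932, -0.2432, 0.1373]
ee_rot: [-3.141, -0.001, 1.749]
ft_force: [1.9, 3.7, -0.5]
gripper_width: 0.469
finger_force: 30.0
```

```bash
python3 s.py
```

```text
x -0.1 y -0.9 z 0.3 wz 0.179 | at [ 0.4932 -0.2432  0.1373] [-3.1411e+00 -6.0000e-04  1.7494e+00] F [ 1.9  3.7 -0.5] T [ 0.55 -0.07 -0.08] t 9.82 w 0.469
```

Emit:
play_rows(
  deltas=[
    {"x": 0.2, "y": 0, "z": 0, "wx": 0, "wy": 0, "wz": -0.02, "gripper": 0.3},
    {"x": 0.2, "y": 0, "z": 0, "wx": 0, "wy": 0, "wz": -0.04, "gripper": 0.3},
    {"x": 0.2, "y": 0, "z": 0, "wx": 0, "wy": 0, "wz": -0.06, "gripper": 0.3},
  ],
)

```text
t: 10.07
position: [0.4931, -0.2432, 0.1373]
ee_rot: [-3.141, -0.0, 1.81]
ft_force: [0.9, 2.5, -0.3]
gripper_width: 0.471
finger_force: 30.0
```

```bash
python3 s.py
```

```text
x -0.1 y -0.9 z 0.3 wz 0.239 | at [ 0.4931 -0.2432  0.1373] [-3.1412e+00 -4.0000e-04  1.8097e+00] F [ 0.9  2.5 -0.3] T [ 0.46  0.03 -0.08] t 10.07 w 0.471
```

Emit:
play_rows(
  deltas=[
    {"x": 0, "y": 0, "z": 0, "wx": 0, "wy": 0, "wz": -0.02, "gripper": 0.3},
    {"x": 0, "y": 0, "z": 0, "wx": 0, "wy": 0, "wz": -0.04, "gripper": 0.3},
  ],
)

```text
t: 10.23
position: [0.4933, -0.2435, 0.1374]
ee_rot: [-3.142, 0.0, 1.85]
ft_force: [1.4, 0.8, -2.0]
gripper_width: 0.474
finger_force: 30.0
```

```bash
python3 s.py
```

```text
x 0.2 y -1.0 z 0.4 wz 0.279 | at [ 0.4933 -0.2435  0.1374] [-3.1416e+00  3.0000e-04  1.8498e+00] F [ 1.4  0.8 -2. ] T [-0.07 -0.19 -0.15] t 10.23 w 0.474
```

Emit:
play_rows(
  deltas=[
    {"x": 0, "y": 0, "z": 0, "wx": 0, "wy": 0, "wz": -0.02, "gripper": 0.3},
    {"x": 0, "y": 0, "z": 0, "wx": 0, "wy": 0, "wz": -0.04, "gripper": 0.3},
  ],
)

```text
t: 10.4
position: [0.4936, -0.2438, 0.1375]
ee_rot: [3.141, 0.001, 1.889]
ft_force: [2.8, -1.7, -3.6]
gripper_width: 0.47
finger_force: 30.1
```

```bash
python3 s.py
```

```text
x 0.6 y -1.1 z 0.5 wz 0.319 | at [ 0.4936 -0.2438  0.1375] [3.1412e+00 1.0000e-03 1.8895e+00] F [ 2.8 -1.7 -3.6] T [-0.52 -0.29 -0.69] t 10.4 w 0.47
```

Emit:
play_rows(
  deltas=[
    {"x": 0, "y": 0, "z": 0, "wx": 0, "wy": 0, "wz": -0.02, "gripper": 0.3},
    {"x": 0, "y": 0, "z": 0, "wx": 0, "wy": 0, "wz": -0.04, "gripper": 0.3},
  ],
)

```text
t: 10.57
position: [0.4935, -0.2436, 0.1374]
ee_rot: [3.141, 0.0, 1.928]
ft_force: [1.7, -1.1, -2.2]
gripper_width: 0.472
finger_force: 30.6
```

```bash
python3 s.py
```

```text
x 0.5 y -1.1 z 0.4 wz 0.357 | at [ 0.4935 -0.2436  0.1374] [3.141e+00 2.000e-04 1.928e+00] F [ 1.7 -1.1 -2.2] T [-0.33 -0.27 -1.3 ] t 10.57 w 0.472
```

Emit:
play_rows(
  deltas=[
    {"x": 0, "y": 0, "z": 0, "wx": 0, "wy": 0, "wz": -0.02, "gripper": 0.3},
    {"x": 0, "y": 0, "z": 0, "wx": 0, "wy": 0, "wz": -0.04, "gripper": 0.3},
  ],
)

```text
t: 10.73
position: [0.4933, -0.2431, 0.1375]
ee_rot: [3.141, -0.001, 1.969]
ft_force: [2.3, 2.4, -0.7]
gripper_width: 0.475
finger_force: 31.5
```

```bash
python3 s.py
```

```text
x 0.0 y -1.1 z 0.5 wz 0.398 | at [ 0.4933 -0.2431  0.1375] [ 3.1413e+00 -8.0000e-04  1.9685e+00] F [ 2.3  2.4 -0.7] T [ 0.25 -0.21 -1.47] t 10.73 w 0.475
```

The hard stop was felt at a yaw of about 1.86, roughly 57° on. I'll ease the torque off before lifting.

Emit:
play_rows(
  deltas=[
    {"x": 0, "y": 0, "z": 0, "wx": 0, "wy": 0, "wz": 0.02, "gripper": 0.3},
    {"x": 0, "y": 0, "z": 0, "wx": 0, "wy": 0, "wz": 0.05, "gripper": 0.3},
    {"x": 0, "y": 0, "z": 0, "wx": 0, "wy": 0, "wz": 0.05, "gripper": 0.3},
  ],
)

```text
t: 10.98
position: [0.4932, -0.2431, 0.1374]
ee_rot: [-3.141, -0.0, 1.917]
ft_force: [0.7, 2.0, -0.4]
gripper_width: 0.471
finger_force: 29.8
```

```bash
python3 s.py
```

```text
x -0.1 y -1.0 z 0.4 wz 0.346 | at [ 0.4932 -0.2431  0.1374] [-3.1410e+00 -3.0000e-04  1.9173e+00] F [ 0.7  2.  -0.4] T [ 0.33 -0.1  -0.17] t 10.98 w 0.471
```

Emit:
play_rows(
  deltas=[
    {"x": 0, "y": 0, "z": -0.5, "wx": 0, "wy": 0, "wz": 0, "gripper": 0.3},
    {"x": 0, "y": 0, "z": -1, "wx": 0, "wy": 0, "wz": 0, "gripper": 0.3},
    {"x": 0, "y": 0, "z": -1.5, "wx": 0, "wy": 0, "wz": 0, "gripper": 0.3},
    {"x": 0, "y": 0, "z": -1.5, "wx": 0, "wy": 0, "wz": 0, "gripper": 0.3},
  ],
)

```text
t: 11.32
position: [0.4927, -0.2429, 0.1382]
ee_rot: [-3.14, -0.002, 1.918]
ft_force: [0.1, 2.4, -12.1]
gripper_width: 0.475
finger_force: 29.8
```

```bash
python3 s.py
```

```text
x -0.4 y -0.6 z 1.2 wz 0.348 | at [ 0.4927 -0.2429  0.1382] [-3.1403e+00 -1.5000e-03  1.9183e+00] F [  0.1   2.4 -12.1] T [ 0.41 -0.2  -0.19] t 11.32 w 0.475
```

Emit:
play_rows(
  deltas=[
    {"x": 0, "y": 0, "z": -0.6, "wx": 0, "wy": 0, "wz": 0, "gripper": 0.3},
    {"x": 0, "y": 0, "z": -0.6, "wx": 0, "wy": 0, "wz": 0, "gripper": 0.3},
  ],
)

```text
t: 11.48
position: [0.4928, -0.2431, 0.1392]
ee_rot: [-3.14, -0.001, 1.918]
ft_force: [-1.6, 2.7, -11.0]
gripper_width: 0.471
finger_force: 29.8
```

```bash
python3 s.py
```

```text
x -0.2 y -0.6 z 2.2 wz 0.347 | at [ 0.4928 -0.2431  0.1392] [-3.1403e+00 -1.1000e-03  1.9180e+00] F [ -1.6   2.7 -11. ] T [ 0.3   0.18 -0.12] t 11.48 w 0.471
```

Emit:
play_rows(
  deltas=[
    {"x": 0, "y": 0, "z": -0.8, "wx": 0, "wy": 0, "wz": 0, "gripper": 0.3},
    {"x": 0, "y": 0, "z": -1.6, "wx": 0, "wy": 0, "wz": 0, "gripper": 0.3},
    {"x": 0, "y": 0, "z": -2, "wx": 0, "wy": 0, "wz": 0, "gripper": 0.3},
  ],
)

```text
t: 11.73
position: [0.4932, -0.2432, 0.1417]
ee_rot: [-3.141, -0.0, 1.918]
ft_force: [-1.9, 2.4, -8.5]
gripper_width: 0.468
finger_force: 29.8
```

Run:
```python
from h import *
from cell import eyes
import s
f=eyes.grab_frame("side");np.savez("side1.npz",**f)
a=cv2.resize(np.ascontiguousarray(f["img"][150:290,260:420,::-1]),None,fx=4,fy=4,interpolation=2)
cv2.imwrite("pics/s1.png",a)
```

```text
x 0.0 y -0.9 z 4.7 wz 0.347 | at [ 0.4932 -0.2432  0.1417] [-3.1412e+00 -4.0000e-04  1.9179e+00] F [-1.9  2.4 -8.5] T [ 0.5   0.33 -0.1 ] t 11.73 w 0.468
```

View pics/s1.png

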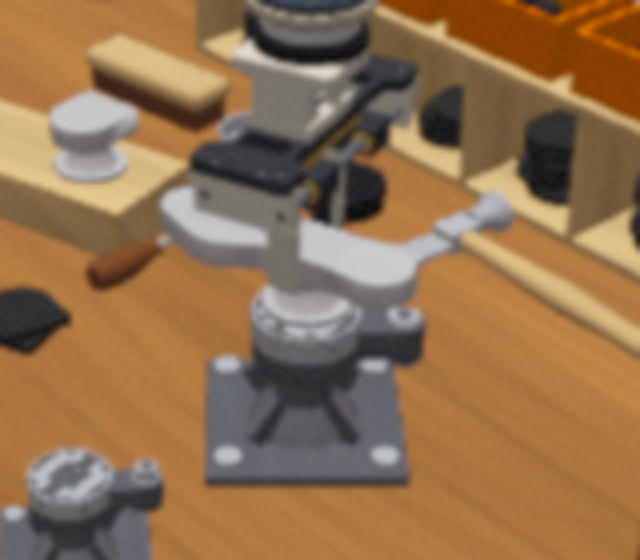

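The side view shows the flange starting to rise off the head (crop ~(305,310)) and the foot level in the grip. I'll keep lifting straight up and check the force.

Emit:
play_rows(
  deltas=[
    {"x": 0, "y": 0, "z": -2, "wx": 0, "wy": 0, "wz": 0, "gripper": 0.3},
    {"x": 0, "y": 0, "z": -4, "wx": 0, "wy": 0, "wz": 0, "gripper": 0.3},
    {"x": 0, "y": 0, "z": -6, "wx": 0, "wy": 0, "wz": 0, "gripper": 0.3},
  ],
)

```text
t: 12.03
position: [0.4937, -0.2437, 0.1481]
ee_rot: [3.141, 0.001, 1.918]
ft_force: [-0.4, 1.4, -7.6]
gripper_width: 0.474
finger_force: 29.7
```

Emit:
play_rows(
  deltas=[
    {"x": 0, "y": 0, "z": -3, "wx": 0, "wy": 0, "wz": 0, "gripper": 0.3},
    {"x": 0, "y": 0, "z": -6, "wx": 0, "wy": 0, "wz": 0, "gripper": 0.3},
    {"x": 0, "y": 0, "z": -9, "wx": 0, "wy": 0, "wz": 0, "gripper": 0.3},
    {"x": 0, "y": 0, "z": -13, "wx": 0, "wy": 0, "wz": 0, "gripper": 0.3},
    {"x": 0, "y": 0, "z": -18, "wx": 0, "wy": 0, "wz": 0, "gripper": 0.3},
    {"x": 0, "y": 0, "z": -23, "wx": 0, "wy": 0, "wz": 0, "gripper": 0.3},
    {"x": 0, "y": 0, "z": -30, "wx": 0, "wy": 0, "wz": 0, "gripper": 0.3},
    {"x": 0, "y": 0, "z": -30, "wx": 0, "wy": 0, "wz": 0, "gripper": 0.3},
  ],
)

```text
t: 12.7
position: [0.4939, -0.2437, 0.1792]
ee_rot: [3.14, 0.002, 1.918]
ft_force: [-0.3, -0.4, -5.7]
gripper_width: 0.474
finger_force: 29.7
```

```bash
python3 s.py
```

```text
x 0.7 y -1.5 z 42.2 wz 0.347 | at [ 0.4939 -0.2437  0.1792] [3.1401e+00 1.9000e-03 1.9178e+00] F [-0.3 -0.4 -5.7] T [-0.21 -0.06 -0.02] t 12.7 w 0.474
```

The foot is off the jack and its weight reads about 5.7 N. I'll carry it toward the rack, stopping where the wrist camera can see the hole.

Emit:
play_rows(
  deltas=[
    {"x": 0, "y": 0, "z": -15, "wx": 0, "wy": 0, "wz": 0, "gripper": 0.3},
    {"x": 10, "y": 1, "z": -35, "wx": 0, "wy": 0, "wz": 0, "gripper": 0.3},
    {"x": 30, "y": 2, "z": -60, "wx": 0, "wy": 0, "wz": 0, "gripper": 0.3},
    {"x": 60, "y": 4, "z": -71, "wx": 0, "wy": 0, "wz": 0, "gripper": 0.3},
    {"x": 95, "y": 6, "z": -71, "wx": 0, "wy": 0, "wz": 0, "gripper": 0.3},
    {"x": 130, "y": 9, "z": -71, "wx": 0, "wy": 0, "wz": 0, "gripper": 0.3},
    {"x": 165, "y": 11, "z": -71, "wx": 0, "wy": 0, "wz": 0, "gripper": 0.3},
    {"x": 200, "y": 13, "z": -71, "wx": 0, "wy": 0, "wz": 0, "gripper": 0.3},
    {"x": 235, "y": 16, "z": -71, "wx": 0, "wy": 0, "wz": 0, "gripper": 0.3},
    {"x": 270, "y": 18, "z": -71, "wx": 0, "wy": 0, "wz": 0, "gripper": 0.3},
    {"x": 305, "y": 20, "z": -71, "wx": 0, "wy": 0, "wz": 0, "gripper": 0.3},
    {"x": 335, "y": 22, "z": -71, "wx": 0, "wy": 0, "wz": 0, "gripper": 0.3},
    {"x": 358, "y": 24, "z": -71, "wx": 0, "wy": 0, "wz": 0, "gripper": 0.3},
    {"x": 370, "y": 25, "z": -71, "wx": 0, "wy": 0, "wz": 0, "gripper": 0.3},
    {"x": 375, "y": 25, "z": -71, "wx": 0, "wy": 0, "wz": 0, "gripper": 0.3},
    {"x": 375, "y": 25, "z": -71, "wx": 0, "wy": 0, "wz": 0, "gripper": 0.3},
  ],
)

```text
t: 14.03
position: [0.3891, 0.1184, 0.2487]
ee_rot: [3.141, 0.0, 1.919]
ft_force: [-0.7, 0.3, -5.5]
gripper_width: 0.475
finger_force: 29.8
```

Run:
```python
from h import *
from cell import eyes,telemetry
go([.511,.2242,.15],110,telemetry.read_state())
f=eyes.grab_frame("wrist");np.savez("w1.npz",**f);cv2.imwrite("pics/w1.png",f["img"][:,:,::-1])
```

```text
x 57.8 y 150.8 z 98.7 wz -0.001 | at [0.3891 0.1184 0.2487] [3.1414e+00 1.0000e-04 1.9193e+00] F [-0.7  0.3 -5.5] T [-0.24 -0.01  0.05] t 14.03 w 0.475
```

View pics/w1.png

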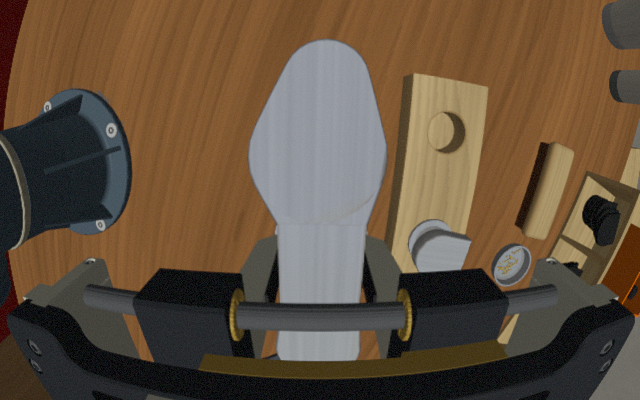

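The wrist view shows the hole mouth centred at about (446,132), with edges at columns 427 to 465 and rows 111 to 154. The foot is held straight, with its toe tip at about (327,40).

Run:
```python
from h import *
f=dict(np.load("w1.npz"))
im=np.ascontiguousarray(f["img"][:,:,::-1])
P=fish(f,[[427.5,132],[464.5,132],[446,111],[446,153.5]],.048)
print(P.round(4),P.mean(0),(P[0]+P[1])/2,(P[2]+P[3])/2,np.linalg.norm(P[0]-P[1]),np.linalg.norm(P[2]-P[3]))
R=fish(f,[[410,74],[488,88]],.048);print("rack end corners",R)
a=f["img"].astype(int).sum(2)
hb=cv2.cvtColor(im,cv2.COLOR_BGR2HSV);m=((hb[...,1]<45)&(hb[...,2]>120)).astype(np.uint8)
n,l,s,c=cv2.connectedComponentsWithStats(m);i=l[150,320]
cn=max(cv2.findContours((l==i).astype(np.uint8),0,1)[0],key=len)[:,0]
tcp=np.array([.3891,.1184]);y=1.919
d=np.array([np.cos(y),np.sin(y)]);nr=np.array([np.sin(y),-np.cos(y)])
Q=fish(f,cn,.2487+.0146)[:,:2]-tcp;a=Q@d*1000;w=Q@nr*1000
print("toe",a.max(),"w",w.min(),w.max())
for t in (22,26,15): 
    q=w[abs(a-t)<2]; print(t,q.min() if len(q) else 0,q.max() if len(q) else 0)
```

```text
[[0.4898 0.2158 0.048 ]
 [0.5354 0.2354 0.048 ]
 [0.5021 0.2486 0.048 ]
 [0.5229 0.2012 0.048 ]] [0.51258415 0.22523328 0.048     ] [0.51263667 0.22556169 0.048     ] [0.51253163 0.22490487 0.048     ] 0.049634042555724234 0.05172980357643814
rack end corners [[0.44449474 0.2708196  0.048     ]
 [0.54489832 0.3005032  0.048     ]]
toe 113.08787018474041 w -31.74764330514857 30.706432361057207
22 -20.980591443389965 23.505071339399798
26 -20.925344579337395 23.44671924773379
15 -19.879331517376855 22.930063153057297
```

Emit:
play_rows(
  deltas=[
    {"x": 5, "y": 13, "z": 0, "wx": 0, "wy": 0, "wz": 0, "gripper": 0.3},
    {"x": 16, "y": 40, "z": 0, "wx": 0, "wy": 0, "wz": 0, "gripper": 0.3},
    {"x": 28, "y": 72, "z": 0, "wx": 0, "wy": 0, "wz": 0, "gripper": 0.3},
    {"x": 40, "y": 104, "z": 5, "wx": 0, "wy": 0, "wz": 0, "gripper": 0.3},
    {"x": 51, "y": 132, "z": 20, "wx": 0, "wy": 0, "wz": 0, "gripper": 0.3},
    {"x": 57, "y": 147, "z": 45, "wx": 0, "wy": 0, "wz": 0, "gripper": 0.3},
    {"x": 58.7, "y": 151.5, "z": 75, "wx": 0, "wy": 0, "wz": 0, "gripper": 0.3},
    {"x": 58.7, "y": 151.5, "z": 100, "wx": 0, "wy": 0, "wz": 0, "gripper": 0.3},
    {"x": 58.7, "y": 151.5, "z": 118, "wx": 0, "wy": 0, "wz": 0, "gripper": 0.3},
    {"x": 58.7, "y": 151.5, "z": 124, "wx": 0, "wy": 0, "wz": 0, "gripper": 0.3},
    {"x": 58.7, "y": 151.5, "z": 124, "wx": 0, "wy": 0, "wz": 0, "gripper": 0.3},
    {"x": 58.7, "y": 151.5, "z": 124, "wx": 0, "wy": 0, "wz": 0, "gripper": 0.3},
  ],
)

```text
t: 15.08
position: [0.5126, 0.224, 0.1253]
ee_rot: [3.141, 0.0, 1.917]
ft_force: [0.6, 1.5, -4.2]
gripper_width: 0.472
finger_force: 29.8
```

Run:
```python
from h import *
from cell import eyes,telemetry
go([.5115,.2253,.107],110,telemetry.read_state())
f=eyes.grab_frame("side");np.savez("side2.npz",**f)
print(proj(f,[[.5117,.2247,.048],[.5117,.2247,.0695],[.5117,.2247,.0875]]))
cv2.imwrite("pics/s2.png",cv2.resize(np.ascontiguousarray(f["img"][120:220,190:310,::-1]),None,fx=6,fy=6,interpolation=2))
```

```text
x 1.6 y -0.6 z 18.3 wz -0.003 | at [0.5126 0.224  0.1253] [3.1408e+00 1.0000e-04 1.9169e+00] F [ 0.6  1.5 -4.2] T [-0.16 -0.04 -0.01] t 15.08 w 0.472
[[251.06795656 179.80597476]
 [250.58822804 174.37512782]
 [250.18130812 169.76852276]]
```

View pics/s2.png

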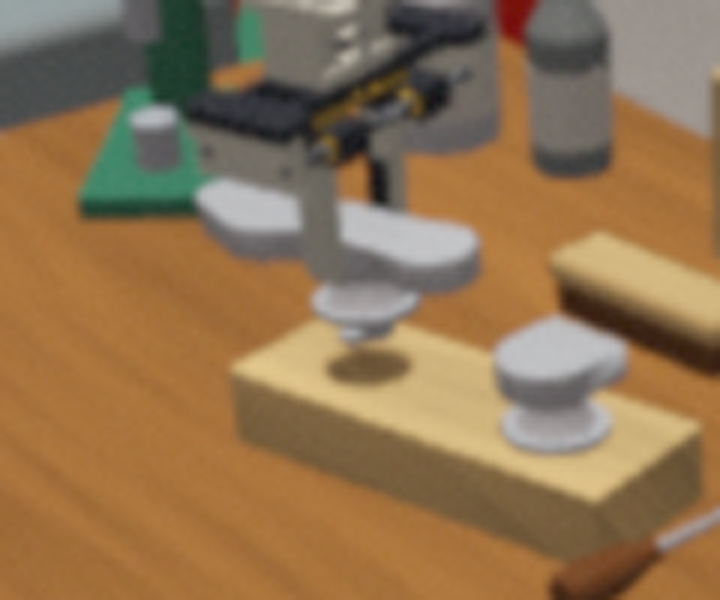

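The side view shows the flange at crop (366,300), directly above the hole mouth at (369,367), so it is aligned to within about 1 mm. I'll lower it by feel.

Emit:
play_rows(
  deltas=[
    {"x": 1.5, "y": -0.6, "z": 5, "wx": 0, "wy": 0, "wz": 0, "gripper": 0.3},
    {"x": 1.5, "y": -0.6, "z": 10, "wx": 0, "wy": 0, "wz": 0, "gripper": 0.3},
    {"x": 1.5, "y": -0.6, "z": 15, "wx": 0, "wy": 0, "wz": 0, "gripper": 0.3},
    {"x": 1.5, "y": -0.6, "z": 18, "wx": 0, "wy": 0, "wz": 0, "gripper": 0.3},
    {"x": 1.5, "y": -0.6, "z": 20, "wx": 0, "wy": 0, "wz": 0, "gripper": 0.3},
    {"x": 1.5, "y": -0.6, "z": 22, "wx": 0, "wy": 0, "wz": 0, "gripper": 0.3},
    {"x": 1.5, "y": -0.6, "z": 23, "wx": 0, "wy": 0, "wz": 0, "gripper": 0.3},
  ],
)

```text
t: 15.72
position: [0.5107, 0.2258, 0.1013]
ee_rot: [-3.141, 0.0, 1.918]
ft_force: [-0.4, 0.6, -6.9]
gripper_width: 0.471
finger_force: 29.8
```

Emit:
play_rows(
  deltas=[
    {"x": 0, "y": 0, "z": 1, "wx": 0, "wy": 0, "wz": 0, "gripper": 0.3},
    {"x": 0, "y": 0, "z": 2, "wx": 0, "wy": 0, "wz": 0, "gripper": 0.3},
    {"x": 0, "y": 0, "z": 3, "wx": 0, "wy": 0, "wz": 0, "gripper": 0.3},
    {"x": 0, "y": 0, "z": 3, "wx": 0, "wy": 0, "wz": 0, "gripper": 0.3},
  ],
)

```text
t: 16.05
position: [0.5107, 0.2258, 0.0984]
ee_rot: [-3.141, 0.0, 1.918]
ft_force: [-0.1, 0.4, -5.7]
gripper_width: 0.469
finger_force: 29.8
```

Emit:
play_rows(
  deltas=[
    {"x": -0.7, "y": 0.6, "z": 1, "wx": 0, "wy": 0, "wz": 0, "gripper": 0.3},
    {"x": -0.7, "y": 0.6, "z": 2, "wx": 0, "wy": 0, "wz": 0, "gripper": 0.3},
    {"x": -0.7, "y": 0.6, "z": 3.5, "wx": 0, "wy": 0, "wz": 0, "gripper": 0.3},
    {"x": -0.7, "y": 0.6, "z": 5, "wx": 0, "wy": 0, "wz": 0, "gripper": 0.3},
    {"x": -0.7, "y": 0.6, "z": 5, "wx": 0, "wy": 0, "wz": 0, "gripper": 0.3},
  ],
)

```text
t: 16.47
position: [0.5114, 0.2252, 0.0932]
ee_rot: [-3.141, 0.0, 1.918]
ft_force: [-1.0, 0.2, -5.6]
gripper_width: 0.47
finger_force: 29.8
```

Emit:
play_rows(
  deltas=[
    {"x": 0, "y": 0, "z": 1, "wx": 0, "wy": 0, "wz": 0, "gripper": 0.3},
    {"x": 0, "y": 0, "z": 2, "wx": 0, "wy": 0, "wz": 0, "gripper": 0.3},
    {"x": 0, "y": 0, "z": 3, "wx": 0, "wy": 0, "wz": 0, "gripper": 0.3},
    {"x": 0, "y": 0, "z": 4, "wx": 0, "wy": 0, "wz": 0, "gripper": 0.3},
    {"x": 0, "y": 0, "z": 4, "wx": 0, "wy": 0, "wz": 0, "gripper": 0.3},
  ],
)

```text
t: 16.88
position: [0.5114, 0.2253, 0.0893]
ee_rot: [-3.141, -0.0, 1.918]
ft_force: [-0.3, 0.2, -5.7]
gripper_width: 0.475
finger_force: 29.8
```

Still free, and the stub is well into the hole. I'll continue in small steps until the flange touches.

Emit:
play_rows(
  deltas=[
    {"x": 0, "y": 0, "z": 0.7, "wx": 0, "wy": 0, "wz": 0, "gripper": 0.3},
    {"x": 0, "y": 0, "z": 1.4, "wx": 0, "wy": 0, "wz": 0, "gripper": 0.3},
    {"x": 0, "y": 0, "z": 2, "wx": 0, "wy": 0, "wz": 0, "gripper": 0.3},
    {"x": 0, "y": 0, "z": 2, "wx": 0, "wy": 0, "wz": 0, "gripper": 0.3},
  ],
)

```text
t: 17.22
position: [0.5115, 0.2253, 0.0874]
ee_rot: [-3.141, -0.0, 1.918]
ft_force: [0.6, 0.4, -6.4]
gripper_width: 0.472
finger_force: 29.8
```

Emit:
play_rows(
  deltas=[
    {"x": 0, "y": 0, "z": 0.4, "wx": 0, "wy": 0, "wz": 0, "gripper": 0.3},
    {"x": 0, "y": 0, "z": 0.8, "wx": 0, "wy": 0, "wz": 0, "gripper": 0.3},
    {"x": 0, "y": 0, "z": 0.8, "wx": 0, "wy": 0, "wz": 0, "gripper": 0.3},
  ],
)

```text
t: 17.47
position: [0.5115, 0.2253, 0.0867]
ee_rot: [-3.142, -0.0, 1.918]
ft_force: [-0.3, 0.3, -6.5]
gripper_width: 0.471
finger_force: 29.8
```

Emit:
play_rows(
  deltas=[
    {"x": 0, "y": 0, "z": 0.4, "wx": 0, "wy": 0, "wz": 0, "gripper": 0.3},
    {"x": 0, "y": 0, "z": 0.8, "wx": 0, "wy": 0, "wz": 0, "gripper": 0.3},
    {"x": 0, "y": 0, "z": 0.8, "wx": 0, "wy": 0, "wz": 0, "gripper": 0.3},
  ],
)

```text
t: 17.72
position: [0.5116, 0.2253, 0.0861]
ee_rot: [3.141, 0.0, 1.918]
ft_force: [0.3, -1.0, -4.4]
gripper_width: 0.47
finger_force: 29.8
```

Emit:
play_rows(
  deltas=[
    {"x": 0, "y": 0, "z": 0.3, "wx": 0, "wy": 0, "wz": 0, "gripper": 0.3},
    {"x": 0, "y": 0, "z": 0.5, "wx": 0, "wy": 0, "wz": 0, "gripper": 0.3},
    {"x": 0, "y": 0, "z": 0.5, "wx": 0, "wy": 0, "wz": 0, "gripper": 0.3},
  ],
)

```text
t: 17.97
position: [0.5118, 0.2252, 0.0859]
ee_rot: [3.141, 0.0, 1.918]
ft_force: [-1.8, -3.7, 4.1]
gripper_width: 0.471
finger_force: 29.8
```

The flange is on the wood: the force turned upward at TCP 0.0859. I'll release and back off straight up.

Emit:
play_rows(
  deltas=[
    {"x": 0, "y": 0, "z": -0.4, "wx": 0, "wy": 0, "wz": 0, "gripper": 0.02},
    {"x": 0, "y": 0, "z": -0.4, "wx": 0, "wy": 0, "wz": 0, "gripper": -0.05},
    {"x": 0, "y": 0, "z": -0.4, "wx": 0, "wy": 0, "wz": 0, "gripper": -0.2},
    {"x": 0, "y": 0, "z": -0.4, "wx": 0, "wy": 0, "wz": 0, "gripper": -0.4},
    {"x": 0, "y": 0, "z": -0.4, "wx": 0, "wy": 0, "wz": 0, "gripper": -0.5},
    {"x": 0, "y": 0, "z": -0.4, "wx": 0, "wy": 0, "wz": 0, "gripper": -0.5},
  ],
)

```text
t: 18.47
position: [0.5116, 0.2254, 0.0858]
ee_rot: [3.141, -0.0, 1.918]
ft_force: [-0.5, 0.6, -0.7]
gripper_width: 0.737
finger_force: 0.0
```

Emit:
play_rows(
  deltas=[
    {"x": 0, "y": 0, "z": -5, "wx": 0, "wy": 0, "wz": 0, "gripper": -0.5},
    {"x": 0, "y": 0, "z": -20, "wx": 0, "wy": 0, "wz": 0, "gripper": -0.5},
    {"x": 0, "y": 0, "z": -45, "wx": 0, "wy": 0, "wz": 0, "gripper": -0.5},
    {"x": 0, "y": 0, "z": -80, "wx": 0, "wy": 0, "wz": 0, "gripper": -0.5},
    {"x": 0, "y": 0, "z": -115, "wx": 0, "wy": 0, "wz": 0, "gripper": -0.5},
    {"x": -40, "y": -40, "z": -140, "wx": 0, "wy": 0, "wz": 0, "gripper": -0.5},
    {"x": -70, "y": -70, "z": -150, "wx": 0, "wy": 0, "wz": 0, "gripper": -0.5},
    {"x": -90, "y": -100, "z": -150, "wx": 0, "wy": 0, "wz": 0, "gripper": -0.5},
    {"x": -100, "y": -140, "z": -150, "wx": 0, "wy": 0, "wz": 0, "gripper": -0.5},
    {"x": -100, "y": -180, "z": -150, "wx": 0, "wy": 0, "wz": 0, "gripper": -0.5},
    {"x": -100, "y": -180, "z": -150, "wx": 0, "wy": 0, "wz": 0, "gripper": -0.5},
  ],
)

```text
t: 19.38
position: [0.3722, 0.0684, 0.2358]
ee_rot: [-3.14, -0.0, 1.916]
ft_force: [0.5, -0.2, -0.5]
gripper_width: 0.749
finger_force: 0.0
```

Run:
```python
from h import *
from cell import eyes,telemetry
import s
a=eyes.grab_frame("top")["img"];b=eyes.grab_frame("side")["img"]
A=cv2.resize(np.ascontiguousarray(a[130:250,130:430,::-1]),(750,300),interpolation=2)
B=cv2.resize(np.ascontiguousarray(b[130:250,190:430,::-1]),(600,300),interpolation=2)
cv2.imwrite("pics/end.png",np.vstack([A,np.pad(B,((0,0),(0,150),(0,0)))]))
```

```text
x -334.1 y 7.4 z 98.8 wz 0.346 | at [0.3722 0.0684 0.2358] [-3.1400e+00 -2.0000e-04  1.9164e+00] F [ 0.5 -0.2 -0.5] T [-0.02  0.06 -0.02] t 19.38 w 0.749
```

View pics/end.png

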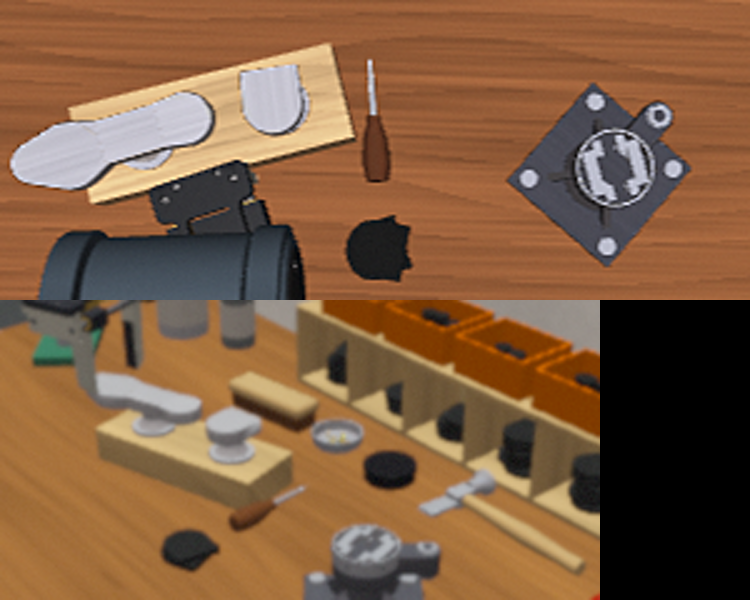

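The foot stands upright in the free hole, with its flange flat on the wood at about (155,425). The bystanders haven't moved and the arm is clear, so I'm handing in.

```bash
python3 -c "
from cell import robot
print(robot.finish_job())"
```

```text
the job is handed in; nothing more can be done
None
```

The foot is off the jack and standing upright in the rack's free hole with its flange on the wood, the release button is down, and the job is handed in; the hand-in call returned no verdict.

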